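# Fetch the flow straightener from the back of the storage bay

## Robot

A 6-joint arm with a two-finger parallel gripper is mounted at the origin on the work surface. World frame = base frame: x ahead of the robot, y to its left, z up, the work surface at z = 0. Lengths are in m, angles in rad, forces in N, time in s.
With the tool pointing down it reaches from about 0.375 to 0.9 m from the base axis. Payload 3.1 kg.
Tool frame: the origin (TCP) lies on the centre line of the jaws, within the pads' length; the fingertips stand 8 mm ahead of it and the grasp point (between the pads) lies 11 mm behind it; z points along the fingers, y is the line along which they close (so a half turn about z gives the same grasp; the last joint's range is limited). The gripper opens to 87 mm and grips with 3 to 60 N. Pads are 19 mm wide; open, the fingers measure 117 mm over their backs; the gripper's body (75 mm by 190 mm) begins 51 mm behind the grasp point.
Start: joints at [-1.317, 0.527, 1.433, -0, 1.181, -0.178], TCP at [0.262, -0.567, 0.231] pointing down, gripper open.
Joint ranges: [-3.08, 3.08], [-0.75, 2.2], [0.22, 2.44], [-1.43, 4.57], [0, 2.65], [-2.85, 2.85]. Speed limits (rad/s): [2.79, 2.79, 3.14, 3.14, 3.14, 3.14].

## Interface

Orientations are given as a unit quaternion [x, y, z, w].
In Python, from rig import robot gives the robot as it stands. The module is installed in compiled form; this text tells all that it offers.
- The arm moves only by the tool send_rows, never from a script. Its argument "increments" is one flat list of numbers, 7 for each row, row after row: the turn, a rotation vector about the world's x, y, z in rad, then the shift along the world's x, y, z in cm, then the opening, from 0 (shut) to 1 (fully open). A call has 1 to 20 rows; each row shifts and turns the commanded pose from where the row before left it; what a row does not reach is not made up. A row lasts 1/12 s, in which the tool goes at most 41.7 mm and 7.16 degrees, less where a joint would pass 70% of its speed; a pose out of reach is approached as far as the arm can. A call is refused whole if a number of a shift passes 4.17 or a number of a turn 0.125, either way. A call with a gripper value outside its range is refused whole. The fingers move at their own pace and stop on an object; "newtons" is the grip in N (left out, the last holds). Time passes only in rows, so rows that do not move let the fingers close. It gives the time, the measured TCP pose, the force, the opening and the grip force at its end, in the units of the state.
- robot.get_obs(): the state, without advancing time (a new reading comes with each control period).
- robot.camera(name): name is "scene" or "top" or "wrist"; returns a dict with "image" (480x640x3 uint8, red, green, blue), "range_z" (480x640 float32, m along the optical axis (not along the pixel's ray), 0 where there is no reading), "fx", "fy", "cx", "cy" (pixels), "R" (3x3) and "t" (3): a world point X has camera coordinates R X + t. Camera axes: x right, y down, z forward; pixel columns grow to the right and rows downward; lengths in m; the calibration is good to about 2 mm. A picture is of the moment at which its call begins.
- robot.hand_in(): hands the job in; it is judged then, once.
The state is a dict: "time": time; "q": joint angles; "joint_velocities": joint speeds; "joint_torque": joint torques, N m; "position": TCP position; "tool_rot": TCP orientation; "ft_force": force on the tool from outside, world axes, zero at the start; "moment": the same for the moment, N m; "grip_width": finger opening in m; "grip_force": force on a finger pad.
Only numpy, scipy, OpenCV 4.12 (cv2) and the standard library are available. Lean on these libraries where they do the work, as an engineer would, in place of code of your own. Each camera call takes 0.05 s, during which the arm holds its last target. There are 200 camera calls.

## Task

The flow straightener stands at the back of the aluminium bay, behind the camera lens and the pipe coupling. First clear both onto the black mat, leaving the straightener where it is; then stand the straightener inside the black ring of the flange, and only after that put the lens back on the yellow disc and the coupling back on the blue disc, each centred so that it stands fully on its disc. Stand everything upright on its own foot, as it is now, and leave the dye bottle and the wrench alone.

Things in the scene. Friction and masses are not known exactly. Their poses are not given: they have to be found in the camera images.
- lens: camera lens standing on end: black cylinder with a yellow ring near the top and glass on top, 50 mm diameter, 110 mm tall, 0.25 to 0.5 kg; origin at the centre of its underside, z up along its axis. Starts roughly centred on the yellow disc; grip it by the barrel, best 80 to 100 mm above its foot to stay clear of the straightener
- coupling: pipe coupling standing on end: two black collars 50 mm diameter and 30 mm tall (foot and top) joined by a blue pipe 42 mm diameter, 120 mm tall overall, 0.15 to 0.3 kg; origin at the centre of its underside, z up along its axis. Starts roughly centred on the blue disc; grip it by the blue pipe or by the top collar
- straightener: flow straightener to be fetched: short aluminium cylinder with a red band and a honeycomb of black holes in its white top, 52 mm diameter, 50 mm tall, about 0.2 kg; origin at the centre of its underside, z up along its axis. Starts on the bench at the back of the bay, close behind the lens and the coupling
- bay: fixed U-shaped bay of aluminium profile lying on the bench, open towards the robot: bars 20 mm wide and 40 mm high; inside 170 mm wide (its y axis, side bars at y = +-85 to 105 mm) and closed at the back (its +x axis) by a bar from x = 68 to 88 mm; side bars run from x = -83 to 88 mm. Origin on the bench at the middle of the bay; its floor is the bench with a white sheet, at z = 0
- lens_disc: yellow disc, home of the lens: 72 mm diameter flat marking (1 mm, nothing to feel: things stand at bench height z = 0) on the floor of the bay, in its left or right front half; origin at its centre
- coupling_disc: blue disc, home of the coupling: 72 mm diameter flat marking (1 mm, nothing to feel: things stand at bench height z = 0) on the floor of the bay, beside the yellow one, centres 84 mm apart; origin at its centre
- mat: fixed black rubber mat, the side area for clearing: 190 mm along its x axis by 150 mm along its y axis, 4 mm thick (things stand on its top, z = 4 mm); to the left or right of the bay; origin at the centre of its underside
- flange: fixed square aluminium flange plate 130 x 130 mm, 8 mm thick, with a black ring on it: ring inner diameter 76 mm, outer 96 mm, standing 10 mm above the plate; inside the ring a green floor at the plate's top, 8 mm above the bench, where the straightener stands. On the other side of the bay from the mat; origin at the centre of the plate's underside, in the ring's axis
- dye_bottle: bystander, leave alone: closed red dye bottle standing beyond the bay, 60 mm diameter, 140 mm tall; origin at the centre of its underside
- wrench: bystander, leave alone: steel wrench lying flat beyond the bay, about 180 mm long; origin at its underside
Mind the look-alikes: they are no part of the job. Leave any purple look-alike of the lens alone. Leave any purple look-alike of the coupling alone.

How it is judged:
On the way, in this order (a step that is already met when the one before it is completed fails the run):
1. lens and coupling both stand released and upright on the mat, the straightener not yet moved (by 25 mm or more) (angle between each of lens, coupling's own z axis and vertical below 0.1 rad and linear speed of each of lens, coupling below 0.02 m/s and x of lens in the frame of mat between -0.08 and 0.08 m and y of lens in the frame of mat between -0.06 and 0.06 m and height (world z) of each of lens, coupling below 0.009 m and contact force between each of lens, coupling and the fingers below 0.1 N and x of coupling in the frame of mat between -0.08 and 0.08 m and y of coupling in the frame of mat between -0.06 and 0.06 m and distance of straightener from where it was at the start of the episode below 0.025 m), for 0.2 s.
2. the straightener stands released inside the flange's ring, lens and coupling still on the mat (angle between each of straightener, lens, coupling's own z axis and vertical below 0.1 rad and linear speed of each of straightener, lens, coupling below 0.02 m/s and horizontal distance between straightener and flange below 0.0135 m and height (world z) of straightener below 0.012 m and contact force between each of straightener, lens, coupling and the fingers below 0.1 N and x of lens in the frame of mat between -0.08 and 0.08 m and y of lens in the frame of mat between -0.06 and 0.06 m and height (world z) of each of lens, coupling below 0.009 m and x of coupling in the frame of mat between -0.08 and 0.08 m and y of coupling in the frame of mat between -0.06 and 0.06 m), for 0.2 s.
At the end, for the whole second after the job is handed in: The straightener stands upright in the flange's ring (within 13.5 mm of its axis, which the ring ensures, foot on the green floor), the lens stands upright within 15 mm of the centre of the yellow disc and the coupling within 15 mm of the centre of the blue disc, all released and at rest (angle between each of straightener, lens, coupling's own z axis and vertical below 0.1 rad and linear speed of each of straightener, lens, coupling below 0.02 m/s and horizontal distance between straightener and flange below 0.0135 m and height (world z) of straightener below 0.012 m and contact force between each of straightener, lens, coupling and the fingers below 0.1 N and horizontal distance between lens and lens_disc below 0.015 m and height (world z) of each of lens, coupling below 0.005 m and horizontal distance between coupling and coupling_disc below 0.015 m); the robot touches nothing.
It fails at once if the dye bottle or the wrench was disturbed (moved over 20 mm) (distance of any of dye_bottle, wrench from where it was at the start of the episode above 0.02 m).
It also fails if it takes over 136 s, if anything falls off the work surface, if the arm or the gripper's body presses on something with over 40 N, if the wrist force passes 120 N, or if a joint passes its speed limit or range.

## Working session

There is one attempt and no reset: what is moved stays moved. The work goes in short steps, Python scripts to look and compute and a tool call to move; the robot and the scene stay as the last step left them, time stands still between calls to the robot, and variables do not carry over. Pictures are saved under pics/ and viewed, at most 14 in all, crops included, and the job is handed in when it is done.

Besides the shell and the picture viewer there is one more tool, called after "Emit:" by a JSON object that holds its "fn" and its "kwargs", one argument or row to a line. send_rows: Moves the arm, as the interface text tells. Its arguments: {"type":"object","properties":{"increments":{"type":"array"},"newtons":{"type":"number"}},"required":["increments"]}

```bash
mkdir -p pics
cat > h.py <<'E'
import numpy as np, cv2
from rig import robot
def cam(n, save=None):
    c=robot.camera(n)
    if save: cv2.imwrite('pics/'+save+'.png', c['image'][:,:,::-1])
    return c
def ray(c,u,v,z):
    """pixel -> world point on plane z"""
    R,t=np.array(c['R']),np.array(c['t'])
    o=-R.T@t; d=R.T@np.array([(u-c['cx'])/c['fx'],(v-c['cy'])/c['fy'],1])
    return o+d*(z-o[2])/d[2]
def cloud(c):
    R,t=np.array(c['R']),np.array(c['t'])
    v,u=np.mgrid[:480,:640]; Z=c['range_z']
    P=np.stack([(u-c['cx'])/c['fx']*Z,(v-c['cy'])/c['fy']*Z,Z],-1)
    return (P-t)@R
E
python3 - <<'E'
from h import *
np.set_printoptions(precision=3,suppress=True)
o=robot.get_obs();print(o)
for n in('top','scene'):
    c=cam(n,n+'0'); print(n,c['fx'],c['R'],-np.array(c['R']).T@c['t'])
    np.savez(n+'0.npz',**c)
E
```

```text
{'time': 0.0, 'q': array([-1.316,  0.528,  1.434, -0.   ,  1.181, -0.179]), 'joint_velocities': array([ 0.001,  0.001, -0.001, -0.001, -0.001,  0.001]), 'joint_torque': array([ -0.   , -44.005, -17.659,   0.063,   0.058,  -0.   ]), 'position': array([ 0.262, -0.567,  0.23 ]), 'tool_rot': array([ 0.977,  0.215, -0.   , -0.001]), 'ft_force': array([-0.893, -0.162,  0.148]), 'moment': array([0.021, 0.027, 0.042]), 'grip_force': 0.0, 'grip_width': 0.08730613708698474}
top 610.3468240801308 [[ 0.014 -1.     0.009]
 [-0.987 -0.016 -0.162]
 [ 0.163 -0.006 -0.987]] [0.341 0.004 1.261]
scene 622.1096845649374 [[-0.709  0.705 -0.   ]
 [ 0.518  0.52  -0.679]
 [-0.478 -0.481 -0.735]] [1.075 0.542 0.879]
```

View pics/top0.png

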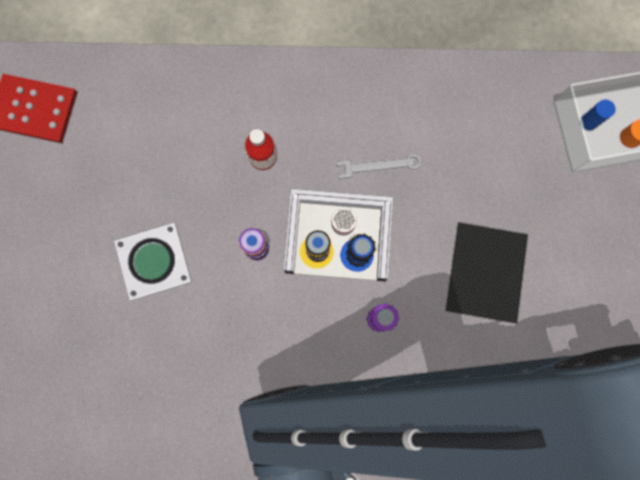

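View pics/scene0.png

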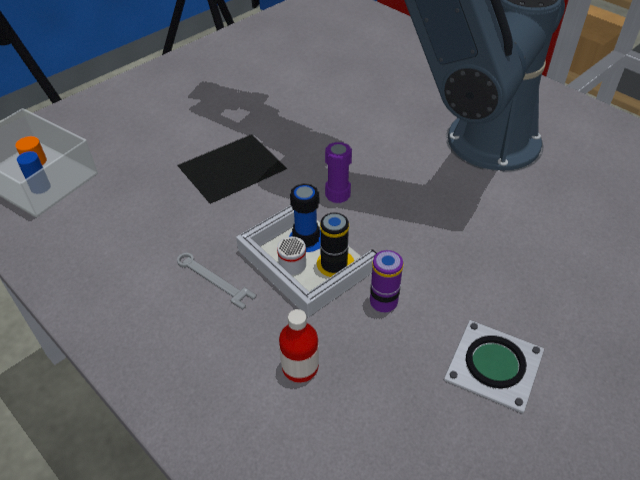

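Top view: lens top at (318,243), coupling top (361,247), straightener (344,221), mat (487,272), flange (152,260). The purple look-alikes are at (254,242) and (383,318). The scene view agrees. Next I measure positions from the range data.

Run:
```python
from h import *
np.set_printoptions(precision=4,suppress=True)
C={n:dict(np.load(n+'0.npz')) for n in('top','scene')}
c=C['top'];P=cloud(c);hsv=cv2.cvtColor(c['image'],cv2.COLOR_RGB2HSV);H,S,V=[hsv[...,i].astype(int) for i in range(3)]
u,v=np.meshgrid(np.arange(640),np.arange(480))
def box(a,b,w,h):return (abs(u-a)<w)&(abs(v-b)<h)
def top(name,a,b,lo,hi,cc=c,PP=P,w=28,h=28):
    m=box(a,b,w,h)&(PP[...,2]>lo)&(PP[...,2]<hi); q=PP[m]
    (x,y),r=cv2.minEnclosingCircle(q[:,:2].astype(np.float32))
    print(name,m.sum(),'c',x,y,'r',r,'med',np.median(q,0))
top('lens',318,243,.102,.12,w=20);top('coup',361,247,.112,.13,w=22);top('str',344,221,.042,.056,w=15,h=14)
top('pl',254,242,.1,.13);top('pc',383,318,.1,.13)
ps=C['scene'];PS=cloud(ps)
top('S lens',335,222,.105,.12,ps,PS);top('S coup',305,192,.114,.13,ps,PS);top('S str',292,248,.045,.056,ps,PS,18,20)
def rect(name,m,z):
    m=cv2.morphologyEx(m.astype(np.uint8),cv2.MORPH_OPEN,np.ones((3,3)))
    k=max(cv2.findContours(m,0,2)[0],key=cv2.contourArea)
    w=np.array([ray(c,*p[0],z)[:2] for p in k],np.float32); print(name,cv2.minAreaRect(w),cv2.minEnclosingCircle(w))
    return w
rect('mat',box(487,272,60,60)&(V<60),.004)
rect('green',box(152,260,40,40)&(H>60)&(H<95)&(S>80),.008)
rect('plate',box(152,260,48,48)&(V>150)&(S<40),.008)
w=rect('bay',box(340,235,60,52)&(P[...,2]>.03)&(P[...,2]<.05)&(S<60),.04)
def fit(name,m,z,d=None):
    k=cv2.findContours(m.astype(np.uint8),0,2)[0];k=max(k,key=cv2.contourArea)[:,0]
    w=np.array([ray(c,*p,z)[:2] for p in k]);print(name,cv2.minEnclosingCircle(w.astype(np.float32)),cv2.fitEllipse(w.astype(np.float32)), len(w))
fit('ydisc',box(318,250,25,25)&(H>18)&(H<32)&(S>150)&(P[...,2]<.02),.001)
fit('bdisc',box(358,255,25,25)&(H>100)&(H<125)&(S>120)&(P[...,2]<.02),.001)
for p in[(318,243),(361,247),(344,221),(340,278)]:print(p,P[p[1],p[0]],hsv[p[1],p[0]])
```

```text
lens 552 c 0.5214424133300781 0.003916353918612003 r 0.025815142318606377 med [0.5206 0.0038 0.1106]
coup 573 c 0.5138262510299683 -0.08072582632303238 r 0.026765234768390656 med [ 0.5128 -0.081   0.1205]
str 505 c 0.5787160396575928 -0.04913830757141113 r 0.02643238753080368 med [ 0.5778 -0.0482  0.0504]
pl 546 c 0.5223491787910461 0.1289653331041336 r 0.02588057890534401 med [0.5219 0.1287 0.1108]
pc 612 c 0.38171255588531494 -0.12367670983076096 r 0.026672938838601112 med [ 0.3818 -0.1227  0.1205]
S lens 580 c 0.5137808322906494 -0.017406567931175232 r 0.05027348920702934 med [0.5243 0.0042 0.1112]
S coup 486 c 0.5133112072944641 -0.052430808544158936 r 0.053676363080739975 med [ 0.5185 -0.0764  0.121 ]
S str 529 c 0.5665855407714844 -0.04983925074338913 r 0.042295146733522415 med [ 0.5823 -0.0454  0.051 ]
mat ((0.481907457113266, -0.3483288884162903), (0.14499066770076752, 0.18474067747592926), 80.77133178710938) ((0.4825077950954437, -0.34754300117492676), 0.11522870510816574)
green ((0.4929333031177521, 0.3435046076774597), (0.06854064017534256, 0.07031480222940445), 0.89726042
[... 292 characters left out ...]
0539932), (0.209699809551239, 0.17161716520786285), 86.1697769165039) ((0.5498836040496826, -0.03842884302139282), 0.13341474533081055)
ydisc ((0.5203655362129211, 0.004875687416642904), 0.03339570388197899) ((0.5234024524688721, 0.004404762759804726), (0.061737801879644394, 0.06618491560220718), 89.6287612915039) 60
bdisc ((0.5143741965293884, -0.0787971243262291), 0.03356677293777466) ((0.516269862651825, -0.08041534572839737), (0.06179820001125336, 0.06362160295248032), 43.82719039916992) 63
(318, 243) [0.5205 0.0019 0.1117] [108 167 179]
(361, 247) [ 0.513  -0.0795  0.1191] [ 93  16 162]
(344, 221) [ 0.576  -0.05    0.0499] [  9  16 155]
(340, 278) [ 0.4653 -0.0449  0.0004] [176  12 165]
```

Emit:
{"fn": "send_rows", "kwargs": {
  "increments": [0, 0, -0.028, 1.3, 2.9, 0.4, 0.75, 0, 0, -0.028, 1.3, 2.9, 0.4, 0.75, 0, 0, -0.028, 1.3, 2.9, 0.4, 0.75, 0, 0, -0.028, 1.3, 2.9, 0.4, 0.75, 0, 0, -0.028, 1.3, 2.9, 0.4, 0.75, 0, 0, -0.028, 1.3, 2.9, 0.4, 0.75, 0, 0, -0.028, 1.3, 2.9, 0.4, 0.75, 0, 0, -0.028, 1.3, 2.9, 0.4, 0.75, 0, 0, -0.028, 1.3, 2.9, 0.4, 0.75, 0, 0, -0.028, 1.3, 2.9, 0.4, 0.75, 0, 0, -0.028, 1.3, 2.9, 0.4, 0.75, 0, 0, -0.028, 1.3, 2.9, 0.4, 0.75, 0, 0, -0.028, 1.3, 2.9, 0.4, 0.75, 0, 0, -0.028, 1.3, 2.9, 0.4, 0.75, 0, 0, -0.028, 1.3, 2.9, 0.4, 0.75, 0, 0, -0.028, 1.3, 2.9, 0.4, 0.75, 0, 0, -0.028, 1.3, 2.9, 0.4, 0.75, 0, 0, -0.028, 1.3, 2.9, 0.4, 0.75, 0, 0, 0, 0, 0, 0, 0.75, 0, 0, 0, 0, 0, 0, 0.75],
  "newtons": 20
}}

```text
time: 1.77
position: [0.4962, -0.0439, 0.3024]
tool_rot: [0.999, -0.034, -0.0, 0.0]
ft_force: [-0.8, -0.4, 0.2]
grip_width: 0.0653
grip_force: 0.0
```

Run:
```python
from h import *
np.set_printoptions(precision=4,suppress=True)
c=cam('wrist','w1');np.savez('w1.npz',**c);P=cloud(c)
o=robot.get_obs();print(o['position'],o['tool_rot'],o['grip_width'],o['q'],-np.array(c['R']).T@c['t'])
for n,lo,hi,cx,cy in(('lens',.105,.116,.52,.004),('coup',.115,.126,.513,-.081),('str',.046,.055,.578,-.049)):
    m=(P[...,2]>lo)&(P[...,2]<hi)&(np.hypot(P[...,0]-cx,P[...,1]-cy)<.04);q=P[m]
    if m.sum()>20: print(n,m.sum(),cv2.minEnclosingCircle(q[:,:2].astype(np.float32)),np.median(q,0))
```

```text
[ 0.4958 -0.0449  0.3022] [ 0.9994 -0.0346 -0.0005  0.0002] 0.06531546276246737 [-0.3149  0.2697  1.6506 -0.0007  1.2223  1.3253] [ 0.561  -0.0486  0.4568]
lens 2315 ((0.5227562785148621, 0.003993965219706297), 0.025499926880002022) [0.5233 0.0036 0.1108]
coup 2527 ((0.5144391059875488, -0.0804196298122406), 0.02677152305841446) [ 0.5153 -0.0801  0.1207]
str 2032 ((0.5801864862442017, -0.048518672585487366), 0.02586853690445423) [ 0.5804 -0.0485  0.0506]
```

View pics/w1.png

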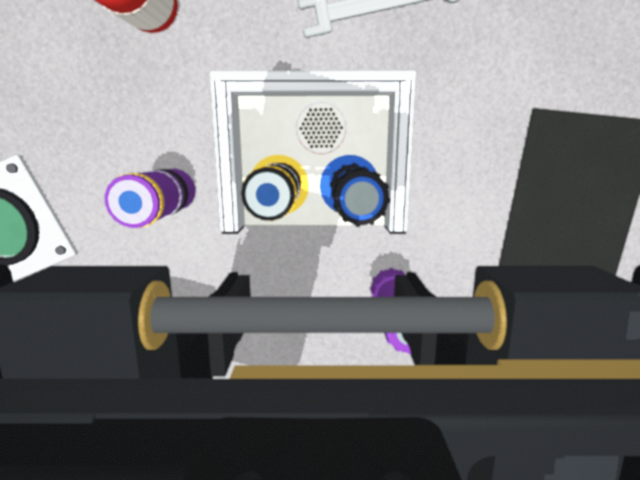

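Wrist view: lens top at (268,195), coupling top (360,198), straightener (322,128), with the fingers lined up with the bay. The wrist positions agree with the top camera to 2 mm. Next I grip the coupling by its top collar.

Emit:
{"fn": "send_rows", "kwargs": {
  "increments": [0, 0, 0, 0.9, -1.8, 0, 0.75, 0, 0, 0, 1.0, -1.8, 0, 0.75, 0, 0, 0, 0, 0, -2, 0.75, 0, 0, 0, 0, 0, -2, 0.75, 0, 0, 0, 0, 0, -2, 0.75, 0, 0, 0, 0, 0, -2, 0.75, 0, 0, 0, 0, 0, -2, 0.75, 0, 0, 0, 0, 0, -2, 0.75, 0, 0, 0, 0, 0, -2, 0.75, 0, 0, 0, 0, 0, -2, 0.75, 0, 0, 0, 0, 0, -2, 0.75, 0, 0, 0, 0, 0, -2, 0.75, 0, 0, 0, 0, 0, -0.8, 0.75, 0, 0, 0, 0, 0, 0, 0.75, 0, 0, 0, 0, 0, 0, 0.3, 0, 0, 0, 0, 0, 0, 0.3, 0, 0, 0, 0, 0, 0, 0.3, 0, 0, 0, 0, 0, 0, 0.3, 0, 0, 0, 0, 0, 0, 0.3, 0, 0, 0, 0, 0, 0, 0.3],
  "newtons": 20
}}

```text
time: 3.48
position: [0.516, -0.0815, 0.0957]
tool_rot: [0.999, -0.035, 0.001, 0.0]
ft_force: [-0.6, 1.0, 5.6]
grip_width: 0.0495
grip_force: 20.0
```

Emit:
{"fn": "send_rows", "kwargs": {
  "increments": [0, 0, 0, 0, 0, 1, 0.3, 0, 0, 0, 0, 0, 2, 0.3, 0, 0, 0, 0, 0, 2, 0.3, 0, 0, 0, 0, 0, 3, 0.3, 0, 0, 0, 0, 0, 3, 0.3, 0, 0, 0, 0, 0, 2, 0.3, 0, 0, 0, 0, 0, 1, 0.3, 0, 0, 0, -0.4, -1.3, 0, 0.3, 0, 0, 0, -0.8, -2.6, 0, 0.3, 0, 0, 0, -0.8, -2.6, 0, 0.3, 0, 0, 0, -0.8, -2.6, 0, 0.3, 0, 0, 0, -0.8, -2.6, 0, 0.3, 0, 0, 0, -0.8, -2.6, 0, 0.3, 0, 0, 0, -0.8, -2.6, 0, 0.3, 0, 0, 0, -0.8, -2.6, 0, 0.3, 0, 0, 0, -0.8, -2.6, 0, 0.3, 0, 0, 0, -0.6, -2.6, 0, 0.3, 0, 0, 0, -0.4, -1.3, 0, 0.3, 0, 0, 0, 0, 0, 0, 0.3, 0, 0, 0, 0, 0, 0, 0.3]
}}

```text
time: 5.15
position: [0.4365, -0.3408, 0.2337]
tool_rot: [0.999, -0.036, -0.001, -0.001]
ft_force: [-0.2, -0.4, -3.0]
grip_width: 0.0495
grip_force: 20.0
```

Emit:
{"fn": "send_rows", "kwargs": {
  "increments": [0, 0, 0, 0, 0, -1, 0.3, 0, 0, 0, 0, 0, -2, 0.3, 0, 0, 0, 0, 0, -2, 0.3, 0, 0, 0, 0, 0, -2, 0.3, 0, 0, 0, 0, 0, -2, 0.3, 0, 0, 0, 0, 0, -2, 0.3, 0, 0, 0, 0, 0, -1, 0.3, 0, 0, 0, 0, 0, -0.8, 0.3, 0, 0, 0, 0, 0, 0, 0.3, 0, 0, 0, 0, 0, 0, 0.3]
}}

```text
time: 5.98
position: [0.4375, -0.341, 0.1066]
tool_rot: [0.999, -0.035, 0.0, -0.0]
ft_force: [-1.3, 0.4, -1.8]
grip_width: 0.0493
grip_force: 20.0
```

Emit:
{"fn": "send_rows", "kwargs": {
  "increments": [0, 0, 0, 0, 0, -0.3, 0.3, 0, 0, 0, 0, 0, -0.3, 0.3, 0, 0, 0, 0, 0, -0.1, 0.3, 0, 0, 0, 0, 0, 0, 0.3, 0, 0, 0, 0, 0, 0, 0.3]
}}

```text
time: 6.4
position: [0.4372, -0.3415, 0.0998]
tool_rot: [0.999, -0.036, 0.0, 0.0]
ft_force: [-0.2, -0.5, -1.3]
grip_width: 0.0497
grip_force: 20.0
```

Emit:
{"fn": "send_rows", "kwargs": {
  "increments": [0, 0, 0, 0, 0, -0.1, 0.3, 0, 0, 0, 0, 0, 0, 0.3, 0, 0, 0, 0, 0, 0, 0.75, 0, 0, 0, 0, 0, 0, 0.75, 0, 0, 0, 0, 0, 0, 0.75, 0, 0, 0, 0, 0, 0, 0.75, 0, 0, 0, 0, 0, 1, 0.75, 0, 0, 0, 0, 0, 2, 0.75, 0, 0, 0, 0, 0, 3, 0.75, 0, 0, 0, 0, 0, 3, 0.75, 0, 0, 0, 0, 0, 3, 0.75, 0, 0, 0, 0, 0, 3, 0.75, 0, 0, 0, 0, 0, 1, 0.75]
}}

```text
time: 7.48
position: [0.4389, -0.3431, 0.2639]
tool_rot: [0.999, -0.036, 0.003, 0.003]
ft_force: [1.0, -0.3, 0.9]
grip_width: 0.0651
grip_force: 0.0
```

Emit:
{"fn": "send_rows", "kwargs": {
  "increments": [0, 0, 0, 0.3, 1.5, 0, 0.75, 0, 0, 0, 0.8, 3, 0, 0.75, 0, 0, 0, 0.8, 3, 0, 0.75, 0, 0, 0, 0.8, 3, 0, 0.75, 0, 0, 0, 0.8, 3, 0, 0.75, 0, 0, 0, 0.8, 3, 0, 0.75, 0, 0, 0, 0.8, 3, 0, 0.75, 0, 0, 0, 0.8, 3, 0, 0.75, 0, 0, 0, 0.8, 3, 0, 0.75, 0, 0, 0, 0.8, 3, 0, 0.75, 0, 0, 0, 0.8, 3, 0, 0.75, 0, 0, 0, 0.3, 2, 0, 0.75, 0, 0, 0, 0, 1, 0, 0.75, 0, 0, 0, 0, 0, 0, 0.75, 0, 0, 0, 0, 0, 0, 0.75]
}}

```text
time: 8.73
position: [0.522, 0.0041, 0.2575]
tool_rot: [0.999, -0.035, -0.001, 0.0]
ft_force: [-0.1, -0.4, -0.4]
grip_width: 0.065
grip_force: 0.0
```

Run:
```python
from h import *
np.set_printoptions(precision=4,suppress=True)
print(robot.get_obs()['position'])
c=cam('scene');P=cloud(c)
for n,lo,hi,cx,cy in(('coup',.119,.132,.437,-.341),('coupfoot',.010,.030,.437,-.341),('lens',.105,.118,.52,.004),('str',.046,.055,.578,-.049)):
    m=(P[...,2]>lo)&(P[...,2]<hi)&(np.hypot(P[...,0]-cx,P[...,1]-cy)<.045);q=P[m]
    if m.sum()>20: print(n,m.sum(),cv2.minEnclosingCircle(q[:,:2].astype(np.float32)),np.median(q,0))
cv2.imwrite('pics/s1.png',c['image'][100:300,130:430,::-1])
```

```text
[0.522  0.0041 0.2575]
coup 338 ((0.43641185760498047, -0.33936837315559387), 0.02849835343658924) [ 0.4411 -0.3357  0.1251]
coupfoot 179 ((0.4381296932697296, -0.3349177837371826), 0.041652750223875046) [ 0.4511 -0.3214  0.0202]
lens 508 ((0.52472984790802, 0.003892611712217331), 0.027740851044654846) [0.5256 0.0072 0.1113]
str 506 ((0.5824275612831116, -0.04793405160307884), 0.02854437753558159) [ 0.5826 -0.0461  0.0509]
```

View pics/s1.png

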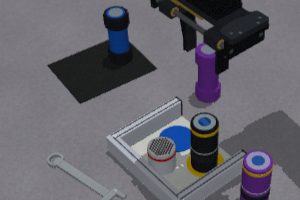

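The coupling stands upright on the mat (crop (118,35)), and the gripper is above the lens. Next I go down and grip it.

Emit:
{"fn": "send_rows", "kwargs": {
  "increments": [0, 0, 0, 0.1, 0, -1, 0.75, 0, 0, 0, 0, 0, -2, 0.75, 0, 0, 0, 0, 0, -2, 0.75, 0, 0, 0, 0, 0, -2, 0.75, 0, 0, 0, 0, 0, -2, 0.75, 0, 0, 0, 0, 0, -2, 0.75, 0, 0, 0, 0, 0, -2, 0.75, 0, 0, 0, 0, 0, -2, 0.75, 0, 0, 0, 0, 0, -2, 0.75, 0, 0, 0, 0, 0, -0.7, 0.75, 0, 0, 0, 0, 0, 0, 0.75, 0, 0, 0, 0, 0, 0, 0.3, 0, 0, 0, 0, 0, 0, 0.3, 0, 0, 0, 0, 0, 0, 0.3, 0, 0, 0, 0, 0, 0, 0.3, 0, 0, 0, 0, 0, 0, 0.3],
  "newtons": 25
}}

```text
time: 10.12
position: [0.525, 0.0035, 0.0826]
tool_rot: [0.999, -0.035, 0.001, 0.0]
ft_force: [0.2, 1.0, 3.6]
grip_width: 0.0492
grip_force: 24.9
```

Emit:
{"fn": "send_rows", "kwargs": {
  "increments": [0, 0, 0, 0, 0, 1, 0.3, 0, 0, 0, 0, 0, 2, 0.3, 0, 0, 0, 0, 0, 3, 0.3, 0, 0, 0, 0, 0, 3, 0.3, 0, 0, 0, 0, 0, 3, 0.3, 0, 0, 0, 0, 0, 2, 0.3, 0, 0, 0, 0, 0, 1, 0.3, 0, 0, 0, 0, 0, 0, 0.3]
}}

```text
time: 10.78
position: [0.5253, 0.0036, 0.2342]
tool_rot: [0.999, -0.035, 0.003, 0.0]
ft_force: [1.3, -0.5, -2.6]
grip_width: 0.0492
grip_force: 25.0
```

Emit:
{"fn": "send_rows", "kwargs": {
  "increments": [0, 0, 0, 0, -1.5, 0, 0.3, 0, 0, 0, 0, -3, 0, 0.3, 0, 0, 0, 0, -3, 0, 0.3, 0, 0, 0, 0, -3, 0, 0.3, 0, 0, 0, 0, -3, 0, 0.3, 0, 0, 0, 0, -3, 0, 0.3, 0, 0, 0, 0, -3, 0, 0.3, 0, 0, 0, 0, -3, 0, 0.3, 0, 0, 0, 0, -3, 0, 0.3, 0, 0, 0, 0, -3, 0, 0.3, 0, 0, 0, 0, -3, 0, 0.3, 0, 0, 0, 0, -3, 0, 0.3, 0, 0, 0, 0, -1.4, 0, 0.3, 0, 0, 0, 0, 0, 0, 0.3, 0, 0, 0, 0, 0, 0, 0.3]
}}

```text
time: 12.03
position: [0.5231, -0.3546, 0.2295]
tool_rot: [0.999, -0.036, -0.001, -0.002]
ft_force: [0.4, 0.8, -2.6]
grip_width: 0.0491
grip_force: 25.0
```

Emit:
{"fn": "send_rows", "kwargs": {
  "increments": [0, 0, 0, 0, 0, -1, 0.3, 0, 0, 0, 0, 0, -2, 0.3, 0, 0, 0, 0, 0, -3, 0.3, 0, 0, 0, 0, 0, -3, 0.3, 0, 0, 0, 0, 0, -2, 0.3, 0, 0, 0, 0, 0, -2, 0.3, 0, 0, 0, 0, 0, -1, 0.3, 0, 0, 0, 0, 0, -0.2, 0.3, 0, 0, 0, 0, 0, 0, 0.3, 0, 0, 0, 0, 0, 0, 0.3]
}}

```text
time: 12.87
position: [0.5249, -0.3553, 0.0904]
tool_rot: [0.999, -0.035, 0.001, 0.001]
ft_force: [0.3, -0.1, -1.8]
grip_width: 0.0492
grip_force: 25.0
```

Emit:
{"fn": "send_rows", "kwargs": {
  "increments": [0, 0, 0, 0, 0, -0.2, 0.3, 0, 0, 0, 0, 0, -0.2, 0.3, 0, 0, 0, 0, 0, -0.1, 0.3, 0, 0, 0, 0, 0, 0, 0.3, 0, 0, 0, 0, 0, 0, 0.3]
}}

```text
time: 13.28
position: [0.525, -0.3559, 0.0866]
tool_rot: [0.999, -0.036, 0.001, 0.001]
ft_force: [-0.9, 1.5, 5.2]
grip_width: 0.0489
grip_force: 25.0
```

Emit:
{"fn": "send_rows", "kwargs": {
  "increments": [0, 0, 0, 0, 0, 0, 0.75, 0, 0, 0, 0, 0, 0, 0.75, 0, 0, 0, 0, 0, 0, 0.75, 0, 0, 0, 0, 0, 0, 0.75, 0, 0, 0, 0, 0, 1, 0.75, 0, 0, 0, 0, 0, 2, 0.75, 0, 0, 0, 0, 0, 3, 0.75, 0, 0, 0, 0, 0, 3, 0.75, 0, 0, 0, 0, 0, 3, 0.75, 0, 0, 0, 0, 0, 3, 0.75, 0, 0, 0, 0, 0, 1, 0.75]
}}

```text
time: 14.2
position: [0.5261, -0.3571, 0.2504]
tool_rot: [0.999, -0.036, 0.004, 0.003]
ft_force: [-0.7, -0.0, 0.3]
grip_width: 0.0654
grip_force: 0.0
```

Emit:
{"fn": "send_rows", "kwargs": {
  "increments": [0, 0, 0, 0.1, 1.5, 0, 0.75, 0, 0, 0, 0.3, 3, 0, 0.75, 0, 0, 0, 0.3, 3, 0, 0.75, 0, 0, 0, 0.3, 3, 0, 0.75, 0, 0, 0, 0.3, 3, 0, 0.75, 0, 0, 0, 0.3, 3, 0, 0.75, 0, 0, 0, 0.3, 3, 0, 0.75, 0, 0, 0, 0.3, 3, 0, 0.75, 0, 0, 0, 0.3, 3, 0, 0.75, 0, 0, 0, 0.2, 3, 0, 0.75, 0, 0, 0, 0.1, 2.2, 0, 0.75, 0, 0, 0, 0, 0, 0, 0.75, 0, 0, 0, 0, 0, 0, 0.75]
}}

```text
time: 15.28
position: [0.5504, -0.0461, 0.2428]
tool_rot: [0.999, -0.034, -0.002, -0.0]
ft_force: [-0.3, -0.0, -0.3]
grip_width: 0.0652
grip_force: 0.0
```

Run:
```python
from h import *
np.set_printoptions(precision=4,suppress=True)
print(robot.get_obs()['position'])
t=cam('top','t2');T=cloud(t);c=cam('wrist','w2');P=cloud(c)
def pr(n,P,lo,hi,cx,cy):
    m=(P[...,2]>lo)&(P[...,2]<hi)&(np.hypot(P[...,0]-cx,P[...,1]-cy)<.045);q=P[m]
    if m.sum()>20: print(n,m.sum(),cv2.minEnclosingCircle(q[:,:2].astype(np.float32)),np.median(q,0))
pr('T coup',T,.117,.132,.437,-.341);pr('T lens',T,.107,.12,.525,-.356);pr('T str',T,.042,.055,.58,-.0485)
pr('W str',P,.045,.055,.58,-.0485);pr('W coup',P,.117,.132,.437,-.341);pr('W lens',P,.107,.12,.525,-.356)
h=cv2.cvtColor(c['image'],cv2.COLOR_RGB2HSV)
for n,lo,hi in(('y',18,32),('b',100,125)):
    m=cv2.inRange(h,(lo,130,60),(hi,255,255))*((abs(P[...,2])<.012)&(np.hypot(P[...,0]-.52,P[...,1]+.04)<.12)).astype(np.uint8)
    k=max(cv2.findContours(m,0,2)[0],key=cv2.contourArea)[:,0]
    w=np.array([ray(c,*p,.001)[:2] for p in k],np.float32);print('W',n,cv2.minEnclosingCircle(w))
h=cv2.cvtColor(t['image'],cv2.COLOR_RGB2HSV)
for n,lo,hi in(('y',18,32),('b',100,125)):
    m=cv2.inRange(h,(lo,130,60),(hi,255,255))*((abs(T[...,2])<.012)&(np.hypot(T[...,0]-.52,T[...,1]+.04)<.12)).astype(np.uint8)
    k=cv2.findContours(m,0,2)[0]
    if k:
        w=np.array([ray(t,*p,.001)[:2] for p in max(k,key=cv2.contourArea)[:,0]],np.float32);print('T',n,cv2.minEnclosingCircle(w))
```

```text
[ 0.5504 -0.0461  0.2428]
T coup 601 ((0.4346563518047333, -0.3406159281730652), 0.026796208694577217) [ 0.4349 -0.339   0.1246]
T lens 556 ((0.520854651927948, -0.3543367087841034), 0.025860214605927467) [ 0.5201 -0.3541  0.1147]
T str 72 ((0.5780355334281921, -0.04850253835320473), 0.025794072076678276) [ 0.5789 -0.0562  0.0502]
W str 2504 ((0.5802577137947083, -0.04863706976175308), 0.025983121246099472) [ 0.5807 -0.0485  0.0506]
W y ((0.5208413004875183, 0.005758903920650482), 0.035037409514188766)
W b ((0.515344500541687, -0.0779002234339714), 0.03463410213589668)
```

View pics/w2.png

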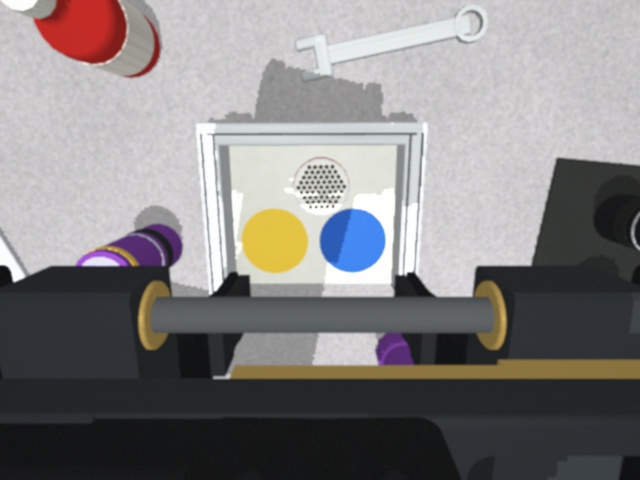

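Wrist view: both discs now show in full (yellow (275,240), blue (352,240)), the straightener is untouched at (322,185), and the lens is on the mat. Next I fetch the straightener.

Emit:
{"fn": "send_rows", "kwargs": {
  "increments": [0, 0, 0, 1.5, -0.1, 0, 0.8, 0, 0, 0, 1.5, -0.1, 0, 0.8, 0, 0, 0, 0, 0, -2, 0.8, 0, 0, 0, 0, 0, -2, 0.8, 0, 0, 0, 0, 0, -2, 0.8, 0, 0, 0, 0, 0, -2, 0.8, 0, 0, 0, 0, 0, -2, 0.8, 0, 0, 0, 0, 0, -2, 0.8, 0, 0, 0, 0, 0, -2, 0.8, 0, 0, 0, 0, 0, -2, 0.8, 0, 0, 0, 0, 0, -2, 0.8, 0, 0, 0, 0, 0, -2, 0.8, 0, 0, 0, 0, 0, 0, 0.8, 0, 0, 0, 0, 0, 0, 0.8]
}}

```text
time: 16.55
position: [0.5811, -0.0513, 0.0433]
tool_rot: [0.999, -0.037, -0.002, -0.0]
ft_force: [-0.0, 0.4, -0.9]
grip_width: 0.0694
grip_force: 0.0
```

Emit:
{"fn": "send_rows", "kwargs": {
  "increments": [0, 0, 0, -0.1, 0.2, -0.9, 0.8, 0, 0, 0, 0, 0, -0.8, 0.8, 0, 0, 0, 0, 0, 0, 0.8, 0, 0, 0, 0, 0, 0, 0.3, 0, 0, 0, 0, 0, 0, 0.3, 0, 0, 0, 0, 0, 0, 0.3, 0, 0, 0, 0, 0, 0, 0.3, 0, 0, 0, 0, 0, 0, 0.3],
  "newtons": 20
}}

```text
time: 17.22
position: [0.5815, -0.0484, 0.0281]
tool_rot: [0.999, -0.035, 0.001, 0.0]
ft_force: [0.6, -0.0, 2.3]
grip_width: 0.0515
grip_force: 20.0
```

Emit:
{"fn": "send_rows", "kwargs": {
  "increments": [0, 0, 0, 0, 0, 1, 0.3, 0, 0, 0, 0, 0, 2, 0.3, 0, 0, 0, 0, 0, 3, 0.3, 0, 0, 0, 0, 0, 3, 0.3, 0, 0, 0, 0, 0, 3, 0.3, 0, 0, 0, 0, 0, 3, 0.3, 0, 0, 0, 0, 0, 2, 0.3, 0, 0, 0, 0, 0, 1, 0.3, 0, 0, 0, 0, 0, 0, 0.3]
}}

```text
time: 17.97
position: [0.5824, -0.0486, 0.2105]
tool_rot: [0.999, -0.036, 0.003, 0.001]
ft_force: [-0.5, 0.1, -2.0]
grip_width: 0.0515
grip_force: 20.0
```

Emit:
{"fn": "send_rows", "kwargs": {
  "increments": [0, 0, 0, -0.5, 1.4, 0, 0.3, 0, 0, 0, -1, 2.8, 0, 0.3, 0, 0, 0, -1, 2.8, 0, 0.3, 0, 0, 0, -1, 2.8, 0, 0.3, 0, 0, 0, -1, 2.8, 0, 0.3, 0, 0, 0, -1, 2.8, 0, 0.3, 0, 0, 0, -1, 2.8, 0, 0.3, 0, 0, 0, -1, 2.8, 0, 0.3, 0, 0, 0, -1, 2.8, 0, 0.3, 0, 0, 0, -1, 2.8, 0, 0.3, 0, 0, 0, -1, 2.8, 0, 0.3, 0, 0, 0, -1, 2.8, 0, 0.3, 0, 0, 0, -1, 2.8, 0, 0.3, 0, 0, 0, -1, 2.8, 0, 0.3, 0, 0, 0, -0.7, 1.4, 0, 0.3, 0, 0, 0, 0, 0, 0, 0.3, 0, 0, 0, 0, 0, 0, 0.3]
}}

```text
time: 19.38
position: [0.4366, 0.3439, 0.2054]
tool_rot: [0.999, -0.034, -0.002, 0.001]
ft_force: [0.1, -0.9, -1.9]
grip_width: 0.0518
grip_force: 20.0
```

Run:
```python
from h import *
np.set_printoptions(precision=4,suppress=True)
o=robot.get_obs();print(o['position'],o['tool_rot'],o['grip_width'])
for n in('wrist','scene','top'):
    c=cam(n,n+'3');P=cloud(c);m=((P[...,2]>.015)&(P[...,2]<.023)&(np.hypot(P[...,0]-.495,P[...,1]-.343)<.055))
    q=P[m];print(n,m.sum(), cv2.minEnclosingCircle(q[:,:2].astype(np.float32)),np.median(q[:,2]))
    h=cv2.cvtColor(c['image'],cv2.COLOR_RGB2HSV);g=cv2.inRange(h,(60,60,40),(95,255,255));k=cv2.findContours(g,0,2)[0]
    if k:
        w=np.array([ray(c,*p,.008)[:2] for p in max(k,key=cv2.contourArea)[:,0]],np.float32);print(cv2.minEnclosingCircle(w),len(w))
```

```text
[0.4366 0.3439 0.2054] [ 0.9994 -0.0342 -0.0021  0.0013] 0.051787143961148016
wrist 3568 ((0.49450013041496277, 0.3453011214733124), 0.04808173328638077) 0.018186174031703473
((0.4948696494102478, 0.34491896629333496), 0.0362677201628685) 113
scene 966 ((0.49608615040779114, 0.34552937746047974), 0.049238696694374084) 0.01863858249503752
((0.4943314492702484, 0.34539905190467834), 0.03652069717645645) 60
top 353 ((0.49296560883522034, 0.34384673833847046), 0.05355852097272873) 0.018205698464202537
((0.4964299201965332, 0.34144526720046997), 0.0362829826772213) 58
```

View pics/wrist3.png

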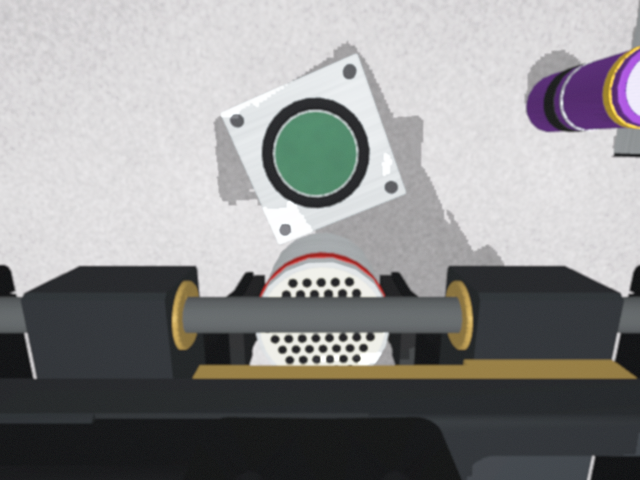

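Wrist view: ring centred at (316,153), straightener held square at (322,320). Ring axis is (0.4947, 0.3452).

Emit:
{"fn": "send_rows", "kwargs": {
  "increments": [0, 0, 0, 1.4, 0.1, 0, 0.3, 0, 0, 0, 1.5, 0, 0, 0.3, 0, 0, 0, 1.5, 0, 0, 0.3, 0, 0, 0, 1.4, 0, 0, 0.3, 0, 0, 0, 0, 0, -2, 0.3, 0, 0, 0, 0, 0, -3, 0.3, 0, 0, 0, 0, 0, -3, 0.3, 0, 0, 0, 0, 0, -3, 0.3, 0, 0, 0, 0, 0, -2, 0.3, 0, 0, 0, 0, 0, -1, 0.3, 0, 0, 0, 0, 0, 0, 0.3, 0, 0, 0, 0, 0, 0, 0.3]
}}

```text
time: 20.53
position: [0.4977, 0.3441, 0.0676]
tool_rot: [0.999, -0.036, -0.0, 0.0]
ft_force: [0.1, 1.0, -1.0]
grip_width: 0.0512
grip_force: 20.0
```

Emit:
{"fn": "send_rows", "kwargs": {
  "increments": [0, 0, 0, -0.3, 0.1, -0.5, 0.3, 0, 0, 0, 0, 0, -1, 0.3, 0, 0, 0, 0, 0, -1, 0.3, 0, 0, 0, 0, 0, -0.3, 0.3, 0, 0, 0, 0, 0, -0.1, 0.3, 0, 0, 0, 0, 0, 0, 0.3, 0, 0, 0, 0, 0, 0, 0.3]
}}

```text
time: 21.12
position: [0.4943, 0.3458, 0.0386]
tool_rot: [0.999, -0.036, 0.0, -0.0]
ft_force: [-0.4, -0.3, -1.2]
grip_width: 0.0513
grip_force: 20.0
```

Emit:
{"fn": "send_rows", "kwargs": {
  "increments": [0, 0, 0, 0, 0, -0.2, 0.3, 0, 0, 0, 0, 0, -0.1, 0.3, 0, 0, 0, 0, 0, 0, 0.3, 0, 0, 0, 0, 0, 0, 0.3]
}}

```text
time: 21.45
position: [0.4945, 0.3459, 0.0361]
tool_rot: [0.999, -0.036, 0.0, -0.0]
ft_force: [0.3, 0.0, 1.5]
grip_width: 0.0513
grip_force: 20.0
```

Emit:
{"fn": "send_rows", "kwargs": {
  "increments": [0, 0, 0, 0, 0, 0, 0.78, 0, 0, 0, 0, 0, 0, 0.78, 0, 0, 0, 0, 0, 0, 0.78, 0, 0, 0, 0, 0, 0, 0.78, 0, 0, 0, 0, 0, 1, 0.78, 0, 0, 0, 0, 0, 2, 0.78, 0, 0, 0, 0, 0, 3, 0.78, 0, 0, 0, 0, 0, 3, 0.78, 0, 0, 0, 0, 0, 3, 0.78, 0, 0, 0, 0, 0, 3, 0.78, 0, 0, 0, 0, 0, 3, 0.78, 0, 0, 0, 0, 0, 3, 0.78, 0, 0, 0, 0, 0, 1, 0.78, 0, 0, 0, 0, 0, 0, 0.78]
}}

```text
time: 22.62
position: [0.4959, 0.3465, 0.2595]
tool_rot: [0.999, -0.036, 0.004, -0.002]
ft_force: [0.3, -0.5, -0.6]
grip_width: 0.0678
grip_force: 0.0
```

Run:
```python
from h import *
np.set_printoptions(precision=4,suppress=True)
print(robot.get_obs()['position'])
def pr(n,P,lo,hi,cx,cy):
    m=(P[...,2]>lo)&(P[...,2]<hi)&(np.hypot(P[...,0]-cx,P[...,1]-cy)<.045);q=P[m]
    if m.sum()>20: print(n,m.sum(),cv2.minEnclosingCircle(q[:,:2].astype(np.float32)),np.median(q,0))
for n in('scene','top'):
    c=cam(n,n+'4');P=cloud(c)
    pr('coup',P,.117,.132,.437,-.341);pr('lens',P,.107,.12,.525,-.356);pr('str',P,.05,.065,.495,.345)
    if n=='top':
        h=cv2.cvtColor(c['image'],cv2.COLOR_RGB2HSV)
        for k,lo,hi in(('y',18,32),('b',100,125)):
            m=cv2.inRange(h,(lo,120,60),(hi,255,255)); m[:210]=0;m[290:]=0;m[:,:290]=0;m[:,390:]=0
            ks=cv2.findContours(m,0,2)[0]
            if ks:
                w=np.array([ray(c,*p,.001)[:2] for p in max(ks,key=cv2.contourArea)[:,0]],np.float32);print('T',k,cv2.minEnclosingCircle(w))
    else: cv2.imwrite('pics/s4.png',c['image'][100:460,150:600,::-1])
```

```text
[0.4959 0.3465 0.2595]
coup 349 ((0.4374806582927704, -0.33710649609565735), 0.029702814295887947) [ 0.4402 -0.3345  0.1251]
lens 369 ((0.5236467123031616, -0.354518324136734), 0.02880796231329441) [ 0.5263 -0.3496  0.115 ]
str 831 ((0.49389418959617615, 0.3467310070991516), 0.027495022863149643) [0.4973 0.3472 0.0589]
coup 602 ((0.43474671244621277, -0.3404013216495514), 0.027134766802191734) [ 0.4348 -0.3389  0.1249]
lens 540 ((0.5208582878112793, -0.3555924892425537), 0.02611413039267063) [ 0.52   -0.3541  0.1148]
str 254 ((0.49106183648109436, 0.34423649311065674), 0.02643631026148796) [0.4796 0.3337 0.0581]
T y ((0.5205396413803101, 0.004817001987248659), 0.034752413630485535)
T b ((0.514872133731842, -0.07908432185649872), 0.033722639083862305)
```

View pics/s4.png

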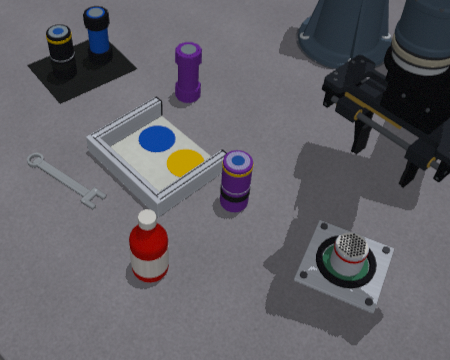

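The straightener stands upright in the ring (crop (350,255)), and the lens and coupling stand on the mat at (60,45) and (97,30). Next comes the lens.

Emit:
{"fn": "send_rows", "kwargs": {
  "increments": [0, 0, 0, 0.1, -1.7, 0, 0.75, 0, 0, 0, 0.1, -3, 0, 0.75, 0, 0, 0, 0.1, -3.8, 0, 0.75, 0, 0, 0, 0.1, -3.8, 0, 0.75, 0, 0, 0, 0.1, -3.8, 0, 0.75, 0, 0, 0, 0.1, -3.8, 0, 0.75, 0, 0, 0, 0.1, -3.8, 0, 0.75, 0, 0, 0, 0.1, -3.8, 0, 0.75, 0, 0, 0, 0.2, -3.8, 0, 0.75, 0, 0, 0, 0.2, -3.8, 0, 0.75, 0, 0, 0, 0.2, -3.8, 0, 0.75, 0, 0, 0, 0.2, -3.8, 0, 0.75, 0, 0, 0, 0.2, -3.8, 0, 0.75, 0, 0, 0, 0.2, -3.8, 0, 0.75, 0, 0, 0, 0.2, -3.8, 0, 0.75, 0, 0, 0, 0.2, -3.8, 0, 0.75, 0, 0, 0, 0.2, -3.8, 0, 0.75, 0, 0, 0, 0.2, -3.8, 0, 0.75, 0, 0, 0, 0.1, -3, 0, 0.75, 0, 0, 0, 0.1, -1.7, 0, 0.75]
}}

```text
time: 24.38
position: [0.5227, -0.3596, 0.2522]
tool_rot: [0.999, -0.037, -0.002, -0.001]
ft_force: [-0.0, -0.0, 0.6]
grip_width: 0.0651
grip_force: 0.0
```

Emit:
{"fn": "send_rows", "kwargs": {
  "increments": [0, 0, 0, 0, 0, 0, 0.75, 0, 0, 0, 0, 0, 0, 0.75, 0, 0, 0, 0, 0, 0, 0.75]
}}

```text
time: 24.63
position: [0.5232, -0.3546, 0.2534]
tool_rot: [0.999, -0.035, -0.002, -0.002]
ft_force: [-0.4, 0.5, -0.1]
grip_width: 0.0653
grip_force: 0.0
```

Emit:
{"fn": "send_rows", "kwargs": {
  "increments": [0, 0, 0, 0.1, -0.1, -1, 0.75, 0, 0, 0, 0, 0, -2, 0.75, 0, 0, 0, 0, 0, -2, 0.75, 0, 0, 0, 0, 0, -2, 0.75, 0, 0, 0, 0, 0, -2, 0.75, 0, 0, 0, 0, 0, -2, 0.75, 0, 0, 0, 0, 0, -2, 0.75, 0, 0, 0, 0, 0, -2, 0.75, 0, 0, 0, 0, 0, -1, 0.75, 0, 0, 0, 0, 0, -0.7, 0.75, 0, 0, 0, 0, 0, 0, 0.75, 0, 0, 0, 0, 0, 0, 0.3, 0, 0, 0, 0, 0, 0, 0.3, 0, 0, 0, 0, 0, 0, 0.3, 0, 0, 0, 0, 0, 0, 0.3, 0, 0, 0, 0, 0, 0, 0.3],
  "newtons": 25
}}

```text
time: 25.97
position: [0.5257, -0.3576, 0.0898]
tool_rot: [0.999, -0.036, 0.001, 0.001]
ft_force: [0.4, 1.4, 3.3]
grip_width: 0.0493
grip_force: 24.8
```

Emit:
{"fn": "send_rows", "kwargs": {
  "increments": [0, 0, 0, 0, 0, 1, 0.3, 0, 0, 0, 0, 0, 2, 0.3, 0, 0, 0, 0, 0, 3, 0.3, 0, 0, 0, 0, 0, 3, 0.3, 0, 0, 0, 0, 0, 3, 0.3, 0, 0, 0, 0, 0, 2, 0.3, 0, 0, 0, 0, 0, 1, 0.3, 0, 0, 0, 0, 1.5, 0, 0.3, 0, 0, 0, 0, 3, 0, 0.3, 0, 0, 0, 0, 3, 0, 0.3, 0, 0, 0, 0, 3, 0, 0.3, 0, 0, 0, 0, 3, 0, 0.3, 0, 0, 0, 0, 3, 0, 0.3, 0, 0, 0, 0, 3, 0, 0.3, 0, 0, 0, 0, 3, 0, 0.3, 0, 0, 0, 0, 3, 0, 0.3, 0, 0, 0, 0, 3, 0, 0.3, 0, 0, 0, 0, 3, 0, 0.3, 0, 0, 0, 0, 3, 0, 0.3, 0, 0, 0, 0, 1.6, 0, 0.3]
}}

```text
time: 27.63
position: [0.5221, 0.0079, 0.2366]
tool_rot: [0.999, -0.035, -0.003, -0.001]
ft_force: [0.2, 0.1, -2.0]
grip_width: 0.0495
grip_force: 24.8
```

Emit:
{"fn": "send_rows", "kwargs": {
  "increments": [0, 0, 0, 0, 0, 0, 0.3, 0, 0, 0, 0, 0, 0, 0.3, 0, 0, 0, 0, 0, 0, 0.3]
}}

```text
time: 27.88
position: [0.5243, 0.0037, 0.2376]
tool_rot: [0.999, -0.035, -0.001, 0.0]
ft_force: [0.1, 0.2, -1.8]
grip_width: 0.0493
grip_force: 24.8
```

Emit:
{"fn": "send_rows", "kwargs": {
  "increments": [0, 0, 0, -0.3, 0.2, -1, 0.3, 0, 0, 0, 0, 0, -2, 0.3, 0, 0, 0, 0, 0, -3, 0.3, 0, 0, 0, 0, 0, -3, 0.3, 0, 0, 0, 0, 0, -2, 0.3, 0, 0, 0, 0, 0, -2, 0.3, 0, 0, 0, 0, 0, -1, 0.3, 0, 0, 0, 0, 0, -0.5, 0.3, 0, 0, 0, 0, 0, 0, 0.3, 0, 0, 0, 0, 0, 0, 0.3]
}}

```text
time: 28.72
position: [0.5228, 0.0051, 0.094]
tool_rot: [0.999, -0.036, 0.001, 0.0]
ft_force: [0.7, -0.3, -2.0]
grip_width: 0.0492
grip_force: 24.8
```

Emit:
{"fn": "send_rows", "kwargs": {
  "increments": [0, 0, 0, -0.1, 0, -0.3, 0.3, 0, 0, 0, 0, 0, -0.3, 0.3, 0, 0, 0, 0, 0, -0.2, 0.3, 0, 0, 0, 0, 0, 0, 0.3, 0, 0, 0, 0, 0, 0, 0.3]
}}

```text
time: 29.13
position: [0.5214, 0.0057, 0.0858]
tool_rot: [0.999, -0.036, 0.0, 0.0]
ft_force: [-0.1, -0.6, -2.9]
grip_width: 0.0491
grip_force: 24.8
```

Emit:
{"fn": "send_rows", "kwargs": {
  "increments": [0, 0, 0, 0, 0, -0.1, 0.3, 0, 0, 0, 0, 0, -0.1, 0.3, 0, 0, 0, 0, 0, 0, 0.3, 0, 0, 0, 0, 0, 0, 0.3]
}}

```text
time: 29.47
position: [0.5221, 0.006, 0.0855]
tool_rot: [0.999, -0.036, 0.001, -0.0]
ft_force: [-1.0, 1.9, 10.5]
grip_width: 0.0492
grip_force: 24.9
```

Contact. I release, rise, and go to the coupling at (0.437, -0.3415).

Emit:
{"fn": "send_rows", "kwargs": {
  "increments": [0, 0, 0, 0, 0, 0.1, 0.3, 0, 0, 0, 0, 0, 0, 0.75, 0, 0, 0, 0, 0, 0, 0.75, 0, 0, 0, 0, 0, 0, 0.75, 0, 0, 0, 0, 0, 0, 0.75, 0, 0, 0, 0, 0, 1, 0.75, 0, 0, 0, 0, 0, 2, 0.75, 0, 0, 0, 0, 0, 3, 0.75, 0, 0, 0, 0, 0, 3, 0.75, 0, 0, 0, 0, 0, 3, 0.75, 0, 0, 0, 0, 0, 3, 0.75, 0, 0, 0, 0, 0, 2, 0.75]
}}

```text
time: 30.47
position: [0.522, 0.0055, 0.2582]
tool_rot: [0.999, -0.036, 0.002, 0.0]
ft_force: [-0.1, 0.5, -0.9]
grip_width: 0.0651
grip_force: 0.0
```

Emit:
{"fn": "send_rows", "kwargs": {
  "increments": [0, 0, 0, -0.3, -1.5, 0, 0.75, 0, 0, 0, -0.8, -3, 0, 0.75, 0, 0, 0, -0.8, -3, 0, 0.75, 0, 0, 0, -0.8, -3, 0, 0.75, 0, 0, 0, -0.8, -3, 0, 0.75, 0, 0, 0, -0.8, -3, 0, 0.75, 0, 0, 0, -0.8, -3, 0, 0.75, 0, 0, 0, -0.8, -3, 0, 0.75, 0, 0, 0, -0.8, -3, 0, 0.75, 0, 0, 0, -0.8, -3, 0, 0.75, 0, 0, 0, -0.8, -3, 0, 0.75, 0, 0, 0, -0.2, -2, 0, 0.75, 0, 0, 0, 0, -1.2, 0, 0.75, 0, 0, 0, 0, 0, 0, 0.75, 0, 0, 0, 0, 0, 0, 0.75, 0, 0, 0, 0, 0, 0, 0.75]
}}

```text
time: 31.8
position: [0.4361, -0.3397, 0.2545]
tool_rot: [0.999, -0.035, -0.0, -0.001]
ft_force: [0.0, 0.5, 0.3]
grip_width: 0.0655
grip_force: 0.0
```

Emit:
{"fn": "send_rows", "kwargs": {
  "increments": [0, 0, 0, 0.1, -0.1, -1, 0.75, 0, 0, 0, 0, 0, -2, 0.75, 0, 0, 0, 0, 0, -2, 0.75, 0, 0, 0, 0, 0, -2, 0.75, 0, 0, 0, 0, 0, -2, 0.75, 0, 0, 0, 0, 0, -2, 0.75, 0, 0, 0, 0, 0, -2, 0.75, 0, 0, 0, 0, 0, -1.5, 0.75, 0, 0, 0, 0, 0, -1, 0.75, 0, 0, 0, 0, 0, 0, 0.75, 0, 0, 0, 0, 0, 0, 0.75, 0, 0, 0, 0, 0, 0, 0.3, 0, 0, 0, 0, 0, 0, 0.3, 0, 0, 0, 0, 0, 0, 0.3, 0, 0, 0, 0, 0, 0, 0.3, 0, 0, 0, 0, 0, 0, 0.3],
  "newtons": 20
}}

```text
time: 33.13
position: [0.4375, -0.3424, 0.1005]
tool_rot: [0.999, -0.036, 0.001, 0.0]
ft_force: [-0.9, 1.1, 3.4]
grip_width: 0.0496
grip_force: 19.9
```

Emit:
{"fn": "send_rows", "kwargs": {
  "increments": [0, 0, 0, 0, 0, 1, 0.3, 0, 0, 0, 0, 0, 2, 0.3, 0, 0, 0, 0, 0, 2, 0.3, 0, 0, 0, 0, 0, 3, 0.3, 0, 0, 0, 0, 0, 3, 0.3, 0, 0, 0, 0, 0, 2, 0.3, 0, 0, 0, 0, 0, 1, 0.3, 0, 0, 0, 0.4, 1.3, 0, 0.3, 0, 0, 0, 0.8, 2.6, 0, 0.3, 0, 0, 0, 0.8, 2.6, 0, 0.3, 0, 0, 0, 0.8, 2.6, 0, 0.3, 0, 0, 0, 0.8, 2.6, 0, 0.3, 0, 0, 0, 0.8, 2.6, 0, 0.3, 0, 0, 0, 0.8, 2.6, 0, 0.3, 0, 0, 0, 0.8, 2.6, 0, 0.3, 0, 0, 0, 0.8, 2.6, 0, 0.3, 0, 0, 0, 0.6, 2.6, 0, 0.3, 0, 0, 0, 0.4, 1.5, 0, 0.3, 0, 0, 0, 0, 0, 0, 0.3, 0, 0, 0, 0, 0, 0, 0.3]
}}

```text
time: 34.8
position: [0.5138, -0.0785, 0.2379]
tool_rot: [0.999, -0.034, -0.002, -0.0]
ft_force: [-0.5, -0.6, -2.0]
grip_width: 0.0498
grip_force: 20.0
```

Emit:
{"fn": "send_rows", "kwargs": {
  "increments": [0, 0, 0, 0, 0, 0, 0.3, 0, 0, 0, 0, 0, 0, 0.3]
}}

```text
time: 34.97
position: [0.5146, -0.0808, 0.2389]
tool_rot: [0.999, -0.036, -0.001, -0.0]
ft_force: [-0.0, -0.1, -2.7]
grip_width: 0.0494
grip_force: 20.0
```

Emit:
{"fn": "send_rows", "kwargs": {
  "increments": [0, 0, 0, 0, 0.2, -1, 0.3, 0, 0, 0, 0, 0, -2, 0.3, 0, 0, 0, 0, 0, -3, 0.3, 0, 0, 0, 0, 0, -3, 0.3, 0, 0, 0, 0, 0, -2, 0.3, 0, 0, 0, 0, 0, -1.6, 0.3, 0, 0, 0, 0, 0, -1, 0.3, 0, 0, 0, 0, 0, 0, 0.3, 0, 0, 0, 0, 0, 0, 0.3, 0, 0, 0, 0, 0, 0, 0.3]
}}

```text
time: 35.8
position: [0.5159, -0.0789, 0.1043]
tool_rot: [0.999, -0.036, 0.001, 0.0]
ft_force: [0.2, -0.4, -1.6]
grip_width: 0.05
grip_force: 20.0
```

Emit:
{"fn": "send_rows", "kwargs": {
  "increments": [0, 0, 0, -0.1, 0.1, -0.3, 0.3, 0, 0, 0, 0, 0, -0.3, 0.3, 0, 0, 0, 0, 0, -0.2, 0.3, 0, 0, 0, 0, 0, -0.1, 0.3, 0, 0, 0, 0, 0, 0, 0.3, 0, 0, 0, 0, 0, 0, 0.3]
}}

```text
time: 36.3
position: [0.5151, -0.0772, 0.0963]
tool_rot: [0.999, -0.036, 0.001, 0.0]
ft_force: [-1.6, 2.6, 8.2]
grip_width: 0.0495
grip_force: 19.9
```

Contact. I release, rise clear and check.

Emit:
{"fn": "send_rows", "kwargs": {
  "increments": [0, 0, 0, 0, 0, 0.1, 0.3, 0, 0, 0, 0, 0, 0, 0.72, 0, 0, 0, 0, 0, 0, 0.72, 0, 0, 0, 0, 0, 0, 0.72, 0, 0, 0, 0, 0, 0, 0.72, 0, 0, 0, 0, 0, 1, 0.72, 0, 0, 0, 0, 0, 2, 0.72, 0, 0, 0, 0, 0, 3, 0.72, 0, 0, 0, 0, 0, 3, 0.72, 0, 0, 0, 0, 0, 3, 0.72, 0, 0, 0, 0, 0, 3, 0.72, 0, 0, 0, -1, 1.5, 2, 0.72, 0, 0, 0, -2, 2, 2, 0.72, 0, 0, 0, -2, 1, 0, 0.72, 0, 0, 0, 0, 0, 0, 0.72, 0, 0, 0, 0, 0, 0, 0.72, 0, 0, 0, 0, 0, 0, 0.72]
}}

```text
time: 37.72
position: [0.4647, -0.0326, 0.286]
tool_rot: [0.999, -0.036, 0.001, 0.0]
ft_force: [-0.6, -0.4, 0.2]
grip_width: 0.0628
grip_force: 0.0
```

Run:
```python
from h import *
np.set_printoptions(precision=4,suppress=True)
print(robot.get_obs()['position'])
def pr(n,P,lo,hi,cx,cy):
    m=(P[...,2]>lo)&(P[...,2]<hi)&(np.hypot(P[...,0]-cx,P[...,1]-cy)<.04);q=P[m]
    if m.sum()>20: print(n,m.sum(),cv2.minEnclosingCircle(q[:,:2].astype(np.float32)),np.median(q,0))
for n in('scene','wrist'):
    c=cam(n,n+'5');P=cloud(c);print(n)
    pr('coup',P,.115,.13,.515,-.078);pr('lens',P,.105,.118,.521,.0055);pr('str',P,.05,.065,.495,.345)
```

```text
[ 0.4647 -0.0326  0.286 ]
scene
coup 473 ((0.5139291882514954, -0.07448909431695938), 0.027702482417225838) [ 0.5163 -0.0721  0.121 ]
lens 504 ((0.5190770626068115, 0.008779918774962425), 0.027278786525130272) [0.5218 0.0105 0.1111]
str 821 ((0.49450618028640747, 0.34562262892723083), 0.028382912278175354) [0.4972 0.3475 0.0588]
wrist
coup 2952 ((0.5125349760055542, -0.07551420480012894), 0.02663007751107216) [ 0.5131 -0.075   0.1207]
lens 2681 ((0.5177982449531555, 0.007372573018074036), 0.02545592375099659) [0.5183 0.007  0.1107]
```

View pics/scene5.png

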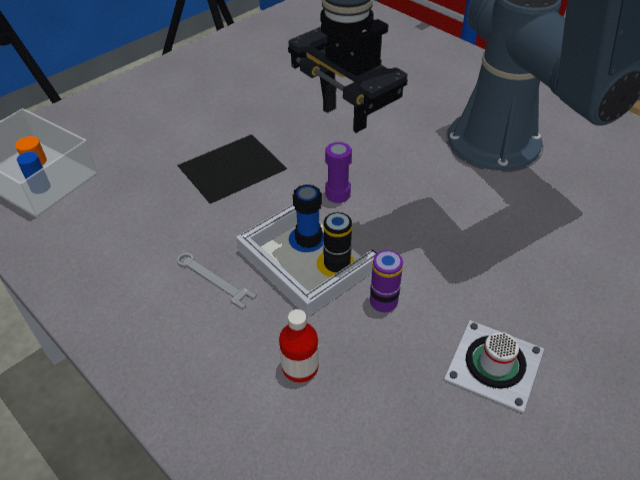

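View pics/wrist5.png

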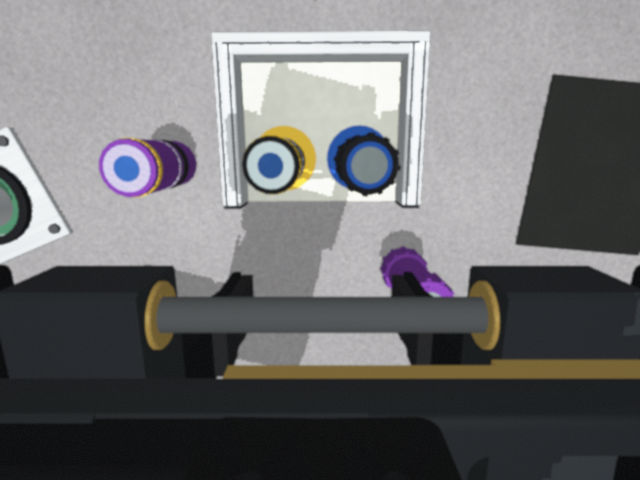

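The scene view shows the lens on yellow (338,245), the coupling on blue (307,225) and the straightener in the ring (498,355). The wrist view puts the lens and coupling within about 4 mm of their disc centres, so I'm handing in.

```bash
python3 -c "
from rig import robot
print(robot.hand_in())"
```

```text
the job is handed in; nothing more can be done
None
```

The job is handed in at about 38 s of the 136 s (no verdict was shown): the straightener stands upright in the flange's ring, the lens and coupling stand upright within about 4 mm of their disc centres, and the dye bottle and wrench were not touched.

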